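Set out the soup warmer: prop the lid, hang the ladle

TASK

Get the soup warmer ready for serving: lift its hinged lid by the bar handle and set it so that, once let go, it stands by itself 70 degrees open from the closed position (its stiff hinge springs back a good bit when released, so check and correct it). Then take the small ladle from the round trivet and hang it by its own hook over the pot's rim, bowl inside and hook tip outside, so that it stays hanging clear of the pot floor, the lid still at 70 degrees. Do not knock over or shove aside the things standing around.

Things in the scene. Friction and masses are not known exactly. Their poses are not given: they have to be found in the camera images.
- pot: Small electric soup warmer, fixed: round steel pot (outer diameter 150, wall 5, rim 130 above the worktop, inner floor at 31) on a black heater base (diameter 168, height 26). Origin: centre of its underside. -x points to its front with the dial (to the robot within 20 degrees), +x to the lid's hinge, z up. Black loop handles stand out 30 at +y and -y, 82 high, below the hook's reach.
- pot_rim (a point): Centre of the pot's mouth at rim height, 130 above the pot's origin.
- lid: The pot's round steel lid (diameter 156, low dome, 16 thick, 0.28 to 0.56 kg). Origin: middle of the hinge axis. Axes as the pot's when closed; the lid reaches from the hinge in its own -x (edge at 164), z is its outer face's normal. Lid angle = angle of its z from vertical: 0 closed, growing as the front lifts up and back (turning about the pot's +y). Starts 0 to 0.35 rad open.
- hinge_axis (a point): Lid hinge, at x = +86, z = +134 in the pot's frame, axis along the pot's y. Stiff: slips at about 1.2 N m (6 to 9 N at the bar) and holds where it is left, but winds up like a spring (about 2 degrees per N at the bar): moved, it is strained by 6 to 16 degrees, and let go the lid springs back that much against the last motion. Turned back, it first gives about twice that. Stop at about 100 degrees.
- lid_bar (a point): Middle of the black bar handle at the lid's front: a round bar of diameter 10, free length 68, along the lid's y, 200 mm from the hinge axis (lid frame x = -200, z = 0), with a 31 mm gap between the bar and the lid's edge. It can be pinched from above, fingers closing front to back, and turns between the fingers as the lid swings.
- trivet: Round pale pan rest, diameter 115, thickness 11, fixed to the worktop, to the left or right of the pot. Origin: centre of its underside. The ladle stands on it.
- ladle: Small steel ladle, about 0.13 kg, 142 tall, standing on its flat-bottomed bowl (diameter 56, height 36). Origin: centre of the bowl's underside, z up. Handle: a flat strip 14 wide (y), 4 thick (x) at x = -30, up to z = 142. From it a hook goes out to -x, open downwards. Hung on the rim, its -x points outward from the pot and the bowl hangs 11 above the inner floor.
- ladle_grip (a point): Place to hold the ladle's handle strip from above (across its 14 mm width, along the ladle's y): ladle frame (-30, 0, 120), 22 below the top of the handle, 28 above the top of the hook.
- ladle_hook (a point): Middle of the hook's gap at the underside of its top plate: ladle frame (-38.5, 0, 88). The plate is 4 thick, 12 wide; the gap between handle and tip is 13 wide (x = -45 to -32). This point rests on the rim when hung.
- ladle_hook_tip (a point): Lower end of the hook's tip, 25 below the plate's underside: ladle frame (-48, 0, 63).
- egg_timer: Round kitchen timer with a black top, diameter 59, height 59, loose; bystander on the other side of the pot from the trivet. Origin: centre of its underside.
- pepper_mill: Dark wooden pepper mill, diameter 58, height 130, loose; bystander behind and to the right of the pot. Origin: centre of its underside.
- salt_shaker: Salt shaker, diameter 44, height 90, loose; bystander next to the pepper mill. Origin: centre of its underside.
- spice_jar: Brown spice jar with a black cap, diameter 41, height 95, loose; bystander to the left behind the pot. Origin: centre of its underside.
Mind the look-alikes: they are no part of the job. What is shaped like the ladle but orange is not meant.

How it is judged:
By the outcome, as a careful person would: the job done as asked, in the order asked, and still so for the second after the job is handed in, with the robot touching nothing.
It also fails if it takes over 72 s, if anything falls off the work surface, if the arm or the gripper's body presses on something with over 40 N, if the wrist force passes 120 N, or if a joint passes its speed limit or range.

ROBOT

A 6-joint arm with a two-finger parallel gripper is mounted at the origin on a cart in front of the work surface, level with it; the furniture and walls round the work are solid. World frame = base frame: x ahead of the robot, y to its left, z up, the work surface at z = 0. Lengths are in m, angles in rad, forces in N, time in s.
With the tool pointing down it reaches from about 0.425 to 1.125 m from the base axis. Payload 14.9 kg.
Tool frame: the origin (TCP) lies between the finger pads; the fingertips stand 11 mm ahead of it and the grasp point (between the pads) lies 8 mm behind it; z points along the fingers, y is the line along which they close (so a half turn about z gives the same grasp; the last joint's range is limited). The gripper opens to 91 mm and grips with 3 to 60 N. Pads are 32 mm wide; open, the fingers measure 118 mm over their backs; the gripper's body (76 mm by 178 mm) begins 60 mm behind the grasp point.
Start: joints at [1.244, 0.379, 1.734, -0, 1.028, -0.033], TCP at [0.203, 0.67, 0.225] pointing down, gripper open.
Joint ranges: [-2.77, 2.77], [-0.74, 2.19], [0, 2.66], [-1.06, 4.2], [0.31, 2.87], [-3.08, 3.08]. Speed limits (rad/s): [1.89, 1.89, 2.39, 3.14, 3.14, 3.14].

INTERFACE

Orientations are given as a unit quaternion [x, y, z, w].
In Python, from rig import * gives the robot as it stands. The module is installed in compiled form; this text tells all that it offers. Calls block until the motion is done:
- move_pose(position, orientation): joint-space move of the TCP to a pose.
- move_straight(position, speed=0.15, orientation=None, force_limit=None): straight line of the TCP; orientation=None keeps the orientation; speed is the mean speed in m/s. With force_limit (N) it stops when the force on the tool has changed by that much, and returns True; else False.
- move_joints(angles): joint-space move.
- release() and close_gripper(strength=None): open the fingers fully, or close them until they stop; strength is the grip in N (None keeps the last).
- sleep(seconds).
- solve_ik(position, orientation): joint angles nearest the present ones, or None.
- sense(): the state.
- capture(name): name is "scene" or "side" or "wrist"; returns a dict with "frame" (400x640x3 uint8, red, green, blue), "z_map" (400x640 float32, m along the optical axis (not along the pixel's ray), 0 where there is no reading), "fx", "fy", "cx", "cy" (pixels), "T" (4x4, takes a point from camera to world coordinates); the wrist camera has in their place "mount" (4x4, takes a point from camera to tool coordinates, whose origin is the TCP and whose axes are the flange's). Camera axes: x right, y down, z forward; pixel columns grow to the right and rows downward; lengths in m; the calibration is good to about 2 mm. A picture is of the moment at which its call begins: read the wrist's pose just before it.
A pose or a line that the arm cannot do raises PlanningError and nothing moves.
- finish_job(): hands the job in; it is judged then, once.
Trained networks look in the newest picture that a camera, given by its name, has taken for a name from the list of things; names that differ only in an ending like _2 or _b are one class to them, and where a whole thing is asked for, a point or a joint stands for the part that bears it (a point fixed in the world has none). Each returns a list of dicts, best first, with "p" (0 to 1); they miss things now and then, are a little off and sometimes report something else, mostly with a low value. They report only what shows in the picture. A call takes as long as a camera call. They do not tell look-alikes from the thing itself.
- find_in(thing, camera): "position" ([row, column] as shares, 0 to 1, of the picture: columns of its width, rows of its height, amid what is visible of it).
- place_of(thing, camera): "position" ([row, column] as shares, 0 to 1, of the picture: columns of its width, rows of its height: a listed point, or the origin of a listed thing).
The state is a dict: "time": time; "q": joint angles; "joint_vel": joint speeds; "joint_torque": joint torques, N m; "tcp_pos": TCP position; "ee_rot": TCP orientation; "wrist_force": force on the tool from outside, world axes, zero at the start; "ft_torque": the same for the moment, N m; "finger_gap": finger opening in m; "grip_force": force on a finger pad.
Only numpy, scipy, OpenCV 4.12 (cv2) and the standard library are available. Lean on these libraries where they do the work, as an engineer would, in place of code of your own. Each camera call takes 0.05 s, during which the arm holds its last target. There are 200 camera calls.

## Working session

There is one attempt and no reset: what is moved stays moved. The work goes in short steps, each a Python script; the robot and the scene stay as the last script left them, time stands still between calls to the robot, and variables do not carry over. Pictures are saved under pics/ and viewed, at most 10 in all, crops included, and the job is handed in when it is done.

```bash
mkdir -p pics; cat > h.py <<'E'
from rig import *
import numpy as np, cv2
from scipy.spatial.transform import Rotation as R
def pts(c,T=None):
    z=c["z_map"]; v,u=np.mgrid[:z.shape[0],:z.shape[1]]
    P=np.stack([(u-c["cx"])/c["fx"]*z,(v-c["cy"])/c["fy"]*z,z],-1)
    T=c["T"] if T is None else T
    W=P@T[:3,:3].T+T[:3,3]; W[z==0]=np.nan
    return W
def toolT():
    s=sense(); T=np.eye(4); T[:3,:3]=R.from_quat(s["ee_rot"]).as_matrix(); T[:3,3]=s["tcp_pos"]; return T
def save(c,n): cv2.imwrite("pics/"+n+".png",c["frame"][:,:,::-1])
E
python3 - <<'E'
from h import *
print(sense())
ims=[]
for n in("scene","side"):
    c=capture(n); ims.append(c); save(c,n); W=pts(c); print(n,c["fx"],c["T"].round(3).tolist())
    for t in "pot pot_rim lid hinge_axis lid_bar trivet ladle ladle_grip ladle_hook egg_timer pepper_mill salt_shaker spice_jar".split():
        for d in place_of(t,n)[:3]:
            r,k=d["position"]; r=min(int(r*400),399);k=min(int(k*640),639)
            print(t,round(d["p"],2),(k,r),W[r,k].round(3))
E
```

```text
{'time': 0.0, 'q': array([ 1.24371028e+00,  3.79395505e-01,  1.73477398e+00, -2.23804270e-05,
        1.02851213e+00, -3.32851569e-02]), 'joint_vel': array([ 5.88751127e-04,  6.37138274e-04, -1.25040496e-03, -2.34033234e-05,
        2.97308295e-04,  3.47593932e-04]), 'joint_torque': array([-1.02564427e-03, -7.63719749e+01, -4.34374237e+01,  6.49841130e-02,
        4.23702761e-02, -6.44019588e-05]), 'tcp_pos': array([0.20259146, 0.66964125, 0.22430075]), 'ee_rot': array([ 1.46366930e-01,  9.89230219e-01, -5.37384475e-04, -8.81513401e-05]), 'wrist_force': array([0.75313492, 0.49986496, 0.40332529]), 'ft_torque': array([ 0.01834895, -0.02073101,  0.04844821]), 'grip_force': 0.0, 'finger_gap': 0.09103119779511301}
scene 399.6035568003491 [[0.854, -0.399, 0.333, 0.229], [-0.52, -0.652, 0.552, -0.546], [-0.004, -0.645, -0.764, 0.845], [0.0, 0.0, 0.0, 1.0]]
pot 0.64 (332, 218) [ 0.553 -0.06   0.089]
pot_rim 0.7 (333, 186) [ 0.581 -0.019  0.148]
lid 0.78 (356, 165) [0.674 0.019 0.136]
hinge_axis 0.96 (355, 161) [0.736 0.104 0.049]
lid_bar 0.7 (300, 205) [ 0.542  0.084 -0.004]
trivet 0.72 (37
[... 892 characters left out ...]
axis 0.71 (372, 192) [0.707 0.168 0.027]
lid_bar 0.54 (387, 212) [0.749 0.088 0.011]
trivet 0.74 (311, 312) [ 0.562 -0.531  0.368]
ladle 0.96 (310, 308) [ 0.536 -0.27   0.012]
ladle 0.86 (246, 318) [ 0.405 -0.339  0.066]
ladle 0.66 (251, 198) [0.323 0.125 0.025]
ladle_grip 0.87 (240, 293) [ 0.397 -0.322  0.127]
ladle_grip 0.77 (246, 173) [0.321 0.122 0.122]
ladle_grip 0.72 (298, 268) [ 0.512 -0.26   0.139]
ladle_hook 0.98 (298, 278) [ 0.51  -0.259  0.105]
ladle_hook 0.88 (245, 181) [0.313 0.124 0.091]
egg_timer 0.56 (316, 187) [0.535 0.036 0.139]
pepper_mill 0.77 (409, 285) [ 0.773 -0.208  0.029]
salt_shaker 0.62 (368, 301) [ 0.628 -0.536  0.399]
spice_jar 0.79 (383, 210) [0.738 0.095 0.013]
```

View pics/scene.png

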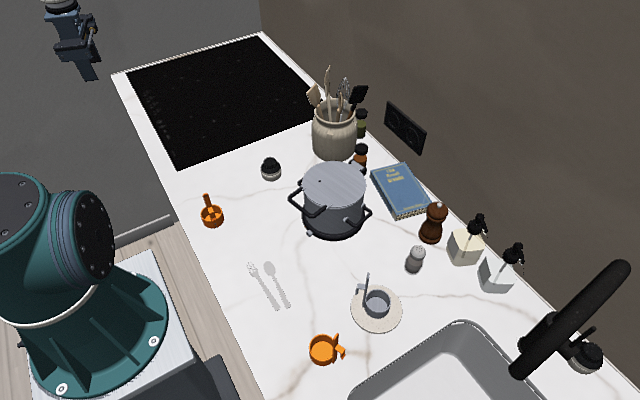

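View pics/side.png

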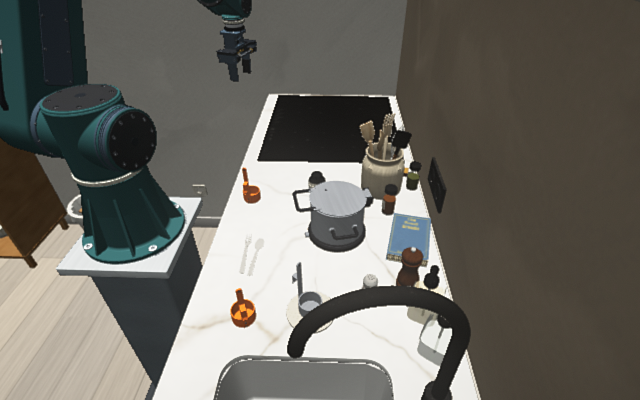

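The steel ladle stands on the trivet at scene (375,303) / side (310,305). Its look-alikes are the two orange ladles at scene (323,350) and (211,215). The pot is at scene (333,205), with the bar handle at its front around (308,185), side (298,200). The timer is at scene (270,168), mill (432,222), salt (415,260) and jar (360,155). Next I fit the geometry from the depth.

```bash
python3 - <<'E'
from h import *
A=[];C=[]
for n in("scene","side"):
    c=capture(n); W=pts(c); A.append(W.reshape(-1,3)); C.append(c["frame"].reshape(-1,3).astype(int))
    if n=="side": cv2.imwrite("pics/crop.png",cv2.resize(c["frame"][150:350,230:430,::-1],(600,600),interpolation=2))
P=np.vstack(A);C=np.vstack(C);np.savez("cl.npz",P=P,C=C)
def box(x0,x1,y0,y1,z0,z1): 
    a=P; return (a[:,0]>x0)&(a[:,0]<x1)&(a[:,1]>y0)&(a[:,1]<y1)&(a[:,2]>z0)&(a[:,2]<z1)
m=box(.42,.8,-.15,.15,.11,.25)
p=P[m];c=C[m];b=c.mean(1)
print(len(p))
g=p[b>100]; 
# plane ransac on lid
best=0;r=np.random.default_rng(0)
for _ in range(500):
    s=g[r.choice(len(g),3,False)];n=np.cross(s[1]-s[0],s[2]-s[0]);L=np.linalg.norm(n)
    if L<1e-6: continue
    n/=L;k=np.abs((g-s[0])@n)<.003
    if k.sum()>best: best=k.sum();K=k
q=g[K];cc=q.mean(0);n=np.linalg.svd(q-cc)[2][2];n*=np.sign(n[2]);print("lid plane",best,cc,n,np.degrees(np.arccos(n[2])),np.ptp(q,0))
d=p[b<70]; 
print("dark",len(d)); 
for lo in np.arange(.42,.8,.03):
    e=d[(d[:,0]>=lo)&(d[:,0]<lo+.03)]
    if len(e): print(round(lo,2),len(e),e.mean(0).round(3),e.min(0).round(3),e.max(0).round(3))
# trivet: pale disc height ~.011
m=box(.4,.7,-.4,-.15,.008,.014);t=P[m];print("triv",len(t),np.median(t,0),t.min(0),t.max(0))
m=box(.4,.7,-.38,-.17,.018,.16);t=P[m];
for lo in np.arange(.02,.16,.01):
    e=t[(t[:,2]>=lo)&(t[:,2]<lo+.01)]
    if len(e): print(round(lo,2),len(e),e.mean(0).round(3),e.min(0).round(3),e.max(0).round(3))
E
```

```text
5316
lid plane 2212 [ 0.59398715 -0.0105157   0.14585333] [ 0.02988766 -0.01954642  0.99936213] 2.046572392189737 [0.12937882 0.1287801  0.00984887]
dark 555
0.45 48 [ 0.477 -0.005  0.143] [ 0.472 -0.026  0.137] [0.48  0.011 0.147]
0.48 204 [ 0.492 -0.032  0.142] [ 0.48  -0.07   0.136] [0.51  0.018 0.147]
0.51 109 [ 0.522 -0.04   0.138] [ 0.51  -0.07   0.112] [0.54  0.021 0.147]
0.54 12 [ 0.559 -0.052  0.126] [ 0.543 -0.07   0.119] [0.568 0.013 0.15 ]
0.57 31 [ 0.586 -0.074  0.117] [ 0.571 -0.076  0.11 ] [ 0.6   -0.071  0.122]
0.6 28 [ 0.614 -0.071  0.116] [ 0.602 -0.075  0.11 ] [ 0.628 -0.067  0.128]
0.63 6 [ 0.636 -0.062  0.114] [ 0.632 -0.065  0.111] [ 0.643 -0.057  0.118]
0.66 86 [0.678 0.002 0.129] [ 0.66  -0.039  0.11 ] [0.69  0.041 0.138]
0.69 31 [0.709 0.142 0.208] [ 0.69  -0.002  0.128] [0.717 0.15  0.23 ]
triv 1729 [ 0.52525474 -0.27659316  0.01010573] [ 0.40008196 -0.32971102  0.00800364] [ 0.67124363 -0.2177502   0.01396612]
0.02 276 [ 0.532 -0.269  0.025] [ 0.4   -0.323  0.02 ] [ 0.68 -0.22  0.03]
0.03 301 [ 0.535 -0.268  0.035] [ 0.4   -0.321  0.03 ] [ 0.687 -0.216  0.0
[... 226 characters left out ...]
6  0.07 ]
0.07 168 [ 0.605 -0.254  0.076] [ 0.401 -0.342  0.07 ] [ 0.689 -0.219  0.08 ]
0.08 298 [ 0.624 -0.249  0.085] [ 0.4   -0.342  0.08 ] [ 0.688 -0.221  0.09 ]
0.09 70 [ 0.463 -0.286  0.094] [ 0.4  -0.34  0.09] [ 0.516 -0.244  0.1  ]
0.1 78 [ 0.501 -0.254  0.103] [ 0.4   -0.321  0.1  ] [ 0.517 -0.24   0.109]
0.11 26 [ 0.49  -0.27   0.115] [ 0.401 -0.323  0.11 ] [ 0.517 -0.251  0.12 ]
0.12 29 [ 0.493 -0.268  0.125] [ 0.4   -0.322  0.12 ] [ 0.517 -0.25   0.13 ]
0.13 29 [ 0.493 -0.269  0.135] [ 0.4   -0.322  0.131] [ 0.518 -0.251  0.139]
0.14 29 [ 0.512 -0.257  0.146] [ 0.508 -0.262  0.14 ] [ 0.518 -0.249  0.15 ]
0.15 13 [ 0.512 -0.256  0.152] [ 0.507 -0.258  0.15 ] [ 0.516 -0.253  0.153]
```

View pics/crop.png

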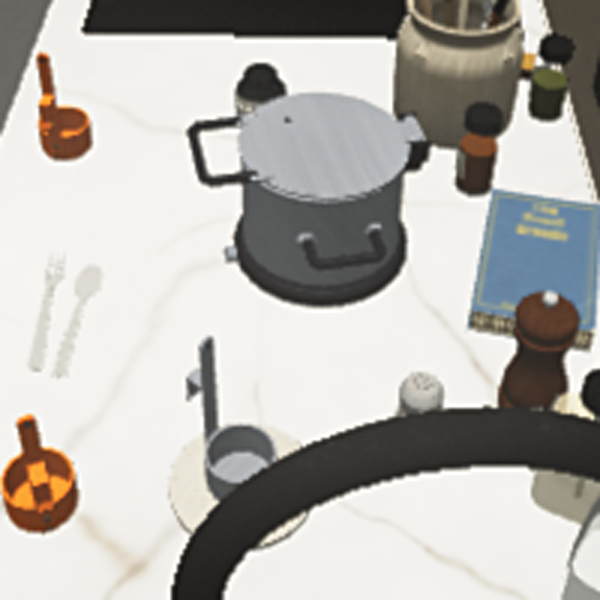

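The crop confirms the steel ladle on the trivet at crop (235,430), with its hook towards the upper left. The lid is nearly closed, and the bar is at crop (195,155). Now a wrist view from above.

```bash
cat >> h.py <<'E'
def down(psi): 
    a=(psi+np.pi/2)/2; return np.array([np.cos(a),np.sin(a),0,0])
E
python3 - <<'E'
from h import *
move_pose([.52,-.10,.46],down(0.0))
T=toolT(); c=capture("wrist"); save(c,"w1"); print(sense()["time"],sense()["q"].round(2)); M=T@c["mount"]; print(c["mount"].round(3).tolist())
W=pts(c,M); np.savez("w1.npz",W=W,C=c["frame"])
for t in "pot pot_rim lid hinge_axis lid_bar trivet ladle ladle_grip ladle_hook ladle_hook_tip egg_timer pepper_mill salt_shaker spice_jar".split():
        for d in place_of(t,"wrist")[:2]:
            r,k=d["position"]; r=min(int(r*400),399);k=min(int(k*640),639)
            print(t,round(d["p"],2),(k,r),W[r,k].round(3))
E
```

```text
4.5833 [-0.23 -0.11  1.85  0.    1.39 -0.23]
[[-0.0, -0.972, -0.236, 0.066], [1.0, 0.0, -0.001, 0.001], [0.001, -0.236, 0.972, -0.16], [0.0, 0.0, 0.0, 1.0]]
pot 0.7 (353, 105) [ 0.574 -0.009  0.151]
pot_rim 0.69 (366, 100) [ 0.593 -0.002  0.151]
hinge_axis 0.92 (422, 86) [0.676 0.018 0.139]
lid_bar 0.64 (290, 118) [ 0.482 -0.027  0.143]
trivet 0.88 (325, 238) [ 0.539 -0.268  0.012]
ladle 0.88 (204, 13) [0.32  0.157 0.002]
ladle 0.85 (250, 247) [ 0.503 -0.066  0.542]
ladle_grip 0.9 (172, 9) [0.313 0.125 0.123]
ladle_grip 0.74 (310, 256) [ 0.519 -0.068  0.544]
ladle_hook 0.89 (309, 246) [ 0.519 -0.066  0.542]
ladle_hook 0.72 (182, 24) [0.314 0.113 0.093]
ladle_hook_tip 0.76 (305, 238) [nan nan nan]
ladle_hook_tip 0.6 (259, 282) [ 0.395 -0.376 -0.001]
pepper_mill 0.91 (439, 193) [ 0.755 -0.165  0.042]
salt_shaker 0.72 (312, 257) [ 0.52  -0.068  0.545]
salt_shaker 0.63 (391, 219) [ 0.666 -0.215  0.047]
spice_jar 0.69 (441, 44) [0.736 0.098 0.038]
spice_jar 0.62 (439, 193) [ 0.755 -0.165  0.042]
```

View pics/w1.png

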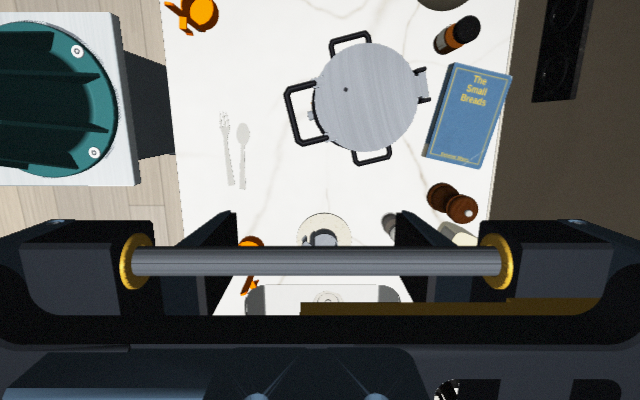

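The wrist view shows the pot with its lid bar at (290,115) and hinge at (422,86), so the pot is yawed about +13°. The trivet and ladle are half hidden behind the fingers at (325,235). Next I fit the pot and bar here, then look at the ladle from a better pose.

```bash
cat > fit.py <<'E'
from h import *
from scipy.optimize import least_squares
def circ(p,r):
    return least_squares(lambda s:np.hypot(p[:,0]-s[0],p[:,1]-s[1])-r,p[:,:2].mean(0),loss="soft_l1",f_scale=.002).x
E
python3 - <<'E'
from fit import *
D=np.load("w1.npz");W=D["W"];C=D["C"].astype(float);b=C.mean(2)
x,y,z=np.moveaxis(W,-1,0)
reg=(x>.44)&(x<.75)&(y>-.14)&(y<.14)
lid=reg&(z>.135)&(z<.17)&(b>90)
n,lab=cv2.connectedComponents(lid.astype(np.uint8)); big=1+np.argmax([np.sum(lab==i) for i in range(1,n)]); lid=lab==big
k=cv2.erode(lid.astype(np.uint8),np.ones((3,3)))>0
# contour
e=lid&~k; pe=W[e]; print("lid n",lid.sum(), "circle",circ(pe,.078), "hull",cv2.minEnclosingCircle(pe[:,:2].astype(np.float32)))
q=W[k];A=np.c_[q[:,:2],np.ones(len(q))];co=np.linalg.lstsq(A,q[:,2],rcond=None)[0];print("plane",co, "tilt",np.degrees(np.hypot(*co[:2])))
bar=reg&(x<.53)&(z>.125)&(z<.17)&(b<60)
p=W[bar];print("bar all",len(p),p.min(0),p.max(0))
uv=np.array([np.cos(.23),np.sin(.23)]);s=p[:,:2]@uv;f=p[s<np.percentile(s,2)+.010]
c0=f.mean(0);d=np.linalg.svd(f[:,:2]-c0[:2])[2][0];print("bar",len(f),c0,"dir",d,"ptp",np.ptp(f[:,:2]@d), "zmax",np.percentile(f[:,2],95),"s range",np.ptp(f[:,:2]@np.array([-d[1],d[0]])))
hn=reg&(x>.655)&(x<.71)&(z>.11)&(abs(y)<.06);h=W[hn&~lid];print("hinge",len(h),h.mean(0),h.min(0),h.max(0))
tim=W[(x>.4)&(x<.6)&(y>.08)&(y<.25)&(z>.02)];print("timer",len(tim),tim.mean(0) if len(tim) else 0)
E
python3 - <<'E'
from fit import *
move_pose([.52,-.36,.36],down(0.0))
T=toolT(); c=capture("wrist"); save(c,"w2"); print(sense()["time"]); M=T@c["mount"]
W=pts(c,M); np.savez("w2.npz",W=W,C=c["frame"])
for t in "trivet ladle ladle_grip ladle_hook ladle_hook_tip".split():
        for d in place_of(t,"wrist")[:2]:
            r,k=d["position"]; r=min(int(r*400),399);k=min(int(k*640),639)
            print(t,round(d["p"],2),(k,r),W[r,k].round(3))
P=W.reshape(-1,3);P=P[(P[:,0]>.45)&(P[:,0]<.6)&(P[:,1]>-.34)&(P[:,1]<-.2)]
for a,bb in[(.042,.052),(.09,.108),(.108,.13),(.13,.148),(.148,.16)]:
    e=P[(P[:,2]>a)&(P[:,2]<bb)]
    if len(e): print(a,len(e),e.mean(0),e.min(0),e.max(0))
e=P[(P[:,2]>.042)&(P[:,2]<.052)];print("bowl",circ(e,.027))
t=P[(P[:,2]>.148)&(P[:,2]<.16)]
if len(t)>5: print("top dir",np.linalg.svd(t[:,:2]-t[:,:2].mean(0)))
E
```

```text
lid n 9140 circle [ 0.5947239  -0.00096793] hull ((0.5989412069320679, 0.0020028972066938877), 0.0905144065618515)
plane [-0.03103257 -0.00900184  0.16435863] tilt 1.8513306898602084
bar all 587 [ 0.47363318 -0.0671106   0.14111826] [0.52959531 0.02462156 0.14835486]
bar 314 [ 0.48519491 -0.02531994  0.14513974] dir [ 0.23202665 -0.97270943] ptp 0.08571951105257129 zmax 0.14691464881883276 s range 0.010367830647604437
hinge 152 [0.67409466 0.01926066 0.13464266] [ 0.65630599 -0.03894519  0.12013663] [0.68995051 0.04790073 0.14033617]
timer 279 [0.56913169 0.09529733 0.08625624]
6.4083
ladle 0.86 (327, 109) [ 0.538 -0.273  0.016]
ladle 0.77 (230, 121) [ 0.382 -0.291  0.002]
ladle_grip 0.89 (218, 143) [ 0.402 -0.318  0.138]
ladle_grip 0.66 (307, 89) [ 0.511 -0.257  0.152]
ladle_hook 0.83 (227, 148) [ 0.399 -0.328  0.091]
ladle_hook 0.79 (302, 86) [ 0.503 -0.248  0.103]
ladle_hook_tip 0.84 (233, 151) [ 0.406 -0.332  0.087]
ladle_hook_tip 0.8 (297, 82) [ 0.497 -0.244  0.103]
0.042 246 [ 0.5362864  -0.27036509  0.04693183] [ 0.50933306 -0.29871795  0.04201732] [ 0.56369506 -0.24505135  0.
[... 591 characters left out ...]
311668, ...,  0.16565251,
         0.09644917,  0.1742728 ],
       [-0.27466825, -0.0891865 , -0.23697461, ...,  0.15919459,
         0.26635157,  0.2267464 ],
       [-0.16350791, -0.18754581,  0.95198157, ...,  0.03507238,
         0.05404875,  0.04837416],
       ...,
       [ 0.21348977,  0.08571696,  0.03639102, ...,  0.96259757,
        -0.04125962, -0.04599779],
       [ 0.18663611,  0.20968453,  0.05408512, ..., -0.03980194,
         0.93911446, -0.05474331],
       [ 0.2458729 ,  0.14470624,  0.04951181, ..., -0.04550031,
        -0.05598719,  0.9420658 ]], shape=(44, 44)), S=array([0.02294842, 0.00805701]), Vh=array([[-0.60739855, -0.79439725],
       [ 0.79439725, -0.60739855]]))
```

View pics/w2.png

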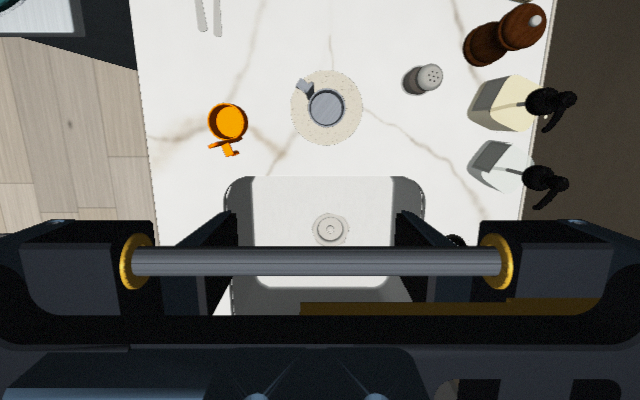

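Fits agree with the given sizes:
- **Ladle:** yaw about -37.4°, strip at (0.512,-0.255), top at z 0.153.
- **Pot:** centre (0.594,0), yaw about 13.4°.
- **Lid:** about 2° open.

Opened fingers centred on the bar would land on the lid. So I put the inner finger in the 31 mm gap, close softly, then shift inward with the finger following.

```bash
cat >> fit.py <<'E'
YAW=.234; U=np.array([np.cos(YAW),np.sin(YAW),0]); V=np.array([-U[1],U[0],0])
POT=np.array([.5945,-.0015,0]); HIN=POT+.086*U+[0,0,.134]
BAR=np.array([.4848,-.0265,.1405]); Q=down(YAW); GR=np.array([0,0,.008])
def barat(deg): a=np.radians(deg); return HIN-.2*np.cos(a)*U+[0,0,.2*np.sin(a)]
def st(msg=""):
    s=sense(); print(msg,"t",round(s["time"],2),"tcp",s["tcp_pos"].round(4),"F",s["wrist_force"].round(2),"gap",round(s["finger_gap"],4),"gf",round(s["grip_force"],1))
    return s
E
python3 - <<'E'
from fit import *
print(HIN,BAR,barat(2))
B=BAR-.032*U
move_pose(B+[0,0,.06],Q); st()
print(move_straight(B-GR,.06,force_limit=6)); st("down")
close_gripper(3); s=st("closed")
E
```

```text
[0.67815622 0.01844085 0.134     ] [ 0.4848 -0.0265  0.1405] [ 0.48372539 -0.02790497  0.1409799 ]
 t 8.04 tcp [ 0.4546 -0.0345  0.2012] F [ 0.75  0.46 -0.23] gap 0.0916 gf 0.0
False
down t 9.32 tcp [ 0.4539 -0.034   0.1328] F [0.78 0.39 0.45] gap 0.0912 gf 0.0
closed t 9.88 tcp [ 0.4549 -0.034   0.133 ] F [ 5.4   0.56 -1.38] gap 0.0698 gf 3.0
```

```bash
python3 - <<'E'
from fit import *
p=sense()["tcp_pos"]
for i in range(1,7):
    r=move_straight(p+.005*i*U,.05,force_limit=15); s=st(r)
    if r or s["finger_gap"]<.0115: break
close_gripper(8); st("grip")
T=toolT(); c=capture("wrist"); save(c,"w3")
E
```

```text
False t 10.16 tcp [ 0.461  -0.0328  0.1334] F [ 5.85  1.3  -0.22] gap 0.0575 gf 3.0
False t 10.41 tcp [ 0.4657 -0.0316  0.1333] F [ 5.99  1.67 -0.34] gap 0.0476 gf 3.0
False t 10.66 tcp [ 0.4706 -0.0304  0.1333] F [5.28 1.69 0.32] gap 0.0379 gf 3.0
False t 10.91 tcp [ 0.4754 -0.0292  0.1332] F [ 5.37  2.77 -0.08] gap 0.0278 gf 3.0
False t 11.16 tcp [ 0.4803 -0.0281  0.1332] F [ 5.28  1.26 -0.65] gap 0.018 gf 3.0
False t 11.41 tcp [ 0.4841 -0.0269  0.1328] F [2.53 1.33 0.14] gap 0.0104 gf 3.0
grip t 11.62 tcp [ 0.4842 -0.027   0.1331] F [2.91 2.06 1.31] gap 0.0099 gf 8.0
```

```bash
cat >> fit.py <<'E'
F0=np.array([.75,.45,.3])
BOFF=np.zeros(3)
def arc(a0,a1,step=5,speed=.08):
    n=int(np.ceil(abs(a1-a0)/step))
    for a in np.linspace(a0,a1,n+1)[1:]:
        if move_straight(barat(a)-GR,speed,force_limit=40): print("LIMIT",a); break
    return tang(a)
def tang(a):
    sleep(.15); s=sense(); r=np.radians(a); t=np.sin(r)*U+np.array([0,0,np.cos(r)])
    n=-np.cos(r)*U+np.array([0,0,np.sin(r)]); d=s["tcp_pos"]+GR-HIN
    am=np.degrees(np.arctan2(d[2],-d@U)); F=-(s["wrist_force"]-F0)
    print("cmd",round(a,1),"meas",round(am,2),"rad",round(np.hypot(d@U,d[2]),4),"Ft",round(F@t,2),"Fn",round(F@n,2),"gap",round(s["finger_gap"],4),"t",round(s["time"],2)); return F@t,am
E
python3 - <<'E'
from fit import *
close_gripper(20)
a=2
for b in (12,25,40,55,70,78):
    f,am=arc(a,b); a=b
    if sense()["finger_gap"]<.008: print("LOST"); break
E
```

```text
cmd 12.0 meas 11.88 rad 0.1996 Ft 6.78 Fn 9.97 gap 0.0096 t 12.78
cmd 25.0 meas 24.56 rad 0.2001 Ft 7.57 Fn 8.69 gap 0.0096 t 13.95
cmd 40.0 meas 39.97 rad 0.2011 Ft 8.31 Fn -12.23 gap 0.0096 t 15.2
cmd 55.0 meas 55.22 rad 0.2023 Ft 8.48 Fn -29.33 gap 0.0094 t 16.45
cmd 70.0 meas 70.42 rad 0.2024 Ft 7.85 Fn -17.23 gap 0.0097 t 17.7
cmd 78.0 meas 78.37 rad 0.2025 Ft 8.12 Fn -11.46 gap 0.0093 t 18.5
```

```bash
python3 - <<'E'
from fit import *
f,am=arc(78,85)
f,am=arc(85,80)
f,am=arc(80,75)
f,am=arc(75,72)
E
```

```text
cmd 85.0 meas 85.31 rad 0.2025 Ft 6.7 Fn -8.87 gap 0.0093 t 19.25
cmd 80.0 meas 80.42 rad 0.2021 Ft 3.52 Fn -8.37 gap 0.0089 t 19.77
cmd 75.0 meas 75.49 rad 0.2016 Ft 0.21 Fn -8.61 gap 0.0095 t 20.28
cmd 72.0 meas 72.54 rad 0.2014 Ft 0.21 Fn -5.79 gap 0.0095 t 20.72
```

```bash
cat >> fit.py <<'E'
def lidangle(verbose=True):
    out=[]
    for n in("scene","side"):
        c=capture(n);W=pts(c); d=W-HIN; b=c["frame"].astype(float)
        u=d@U;v=d@V;zz=d[...,2]
        m=(abs(v)<.06)&(zz>.03)&(zz<.16)&(u<.08)&(u>-.14)
        p=np.c_[u[m],v[m],zz[m]]
        r=np.random.default_rng(0);best=0
        for _ in range(400):
            s=p[r.choice(len(p),3,False)];k=np.cross(s[1]-s[0],s[2]-s[0]);L=np.linalg.norm(k)
            if L<1e-7: continue
            k/=L;i=np.abs((p-s[0])@k)<.0025
            if i.sum()>best: best=i.sum();I=i
        q=p[I];nn=np.linalg.svd(q-q.mean(0))[2][2];nn*=np.sign(nn[0])
        a=np.degrees(np.arctan2(nn[0],nn[2]))
        # bar: dark points beyond the lid edge
        e=(abs(v)<.028)&(zz>.17)&(zz<.24)&(u<.1)&(u>-.15)&(b.mean(2)<70)
        bp=np.c_[u[e],zz[e]]; 
        bc=np.median(bp,0) if len(bp) else np.array([np.nan]*2)
        print(n,"plane ang",round(a,2),"n",best,nn.round(3),"bar",bc.round(4),len(bp),"bar ang",np.degrees(np.arctan2(bc[1],-bc[0])).round(2),"rad",np.hypot(*bc).round(4))
    return
E
python3 - <<'E'
from fit import *
release(); st()
p=sense()["tcp_pos"]; move_straight(p+[0,0,.06],.12)
move_pose([.50,-.20,.42],down(0.234)); st()
for n in("scene","side"): capture(n)
lidangle()
c=capture("side"); cv2.imwrite("pics/s2.png",cv2.resize(c["frame"][60:310,230:480,::-1],(600,600)))
E
```

```text
t 22.0 tcp [0.6181 0.0041 0.3162] F [-0.92 -0.84 -0.37] gap 0.0915 gf 0.0
 t 23.6 tcp [ 0.5003 -0.1994  0.4195] F [-0.85  0.36 -0.71] gap 0.0915 gf 0.0
scene plane ang 74.46 n 400 [0.963 0.006 0.268] bar [nan nan] 0 bar ang nan rad nan
side plane ang 74.96 n 295 [0.966 0.013 0.26 ] bar [-0.056   0.1951] 49 bar ang 73.98 rad 0.203
```

View pics/s2.png

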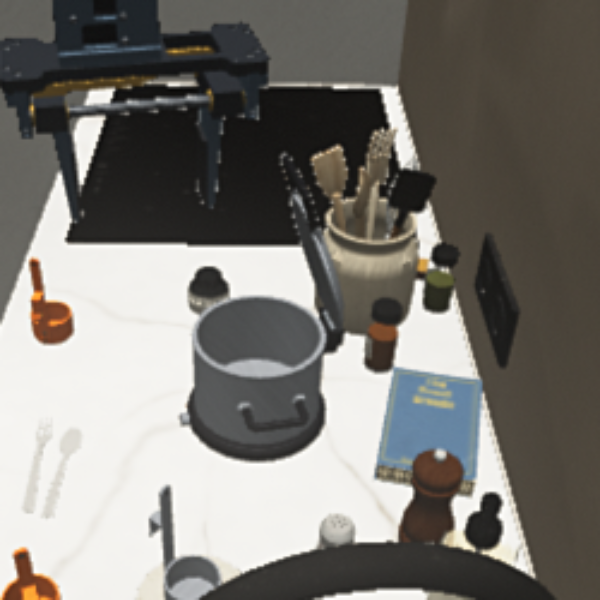

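The lid stands at about 74.5° and nothing has been disturbed; the mouth of the pot at crop (258,335) is free. I'll refine the pot centre from the rim, regrasp the bar and lower the lid about 4°.

```bash
python3 - <<'E'
from fit import *
T=toolT(); c=capture("wrist"); W=[pts(c,T@c["mount"])]
for n in("scene","side"): W.append(pts(capture(n)))
for w in W:
    p=w.reshape(-1,3);d=p-POT;r=np.hypot(d[:,0],d[:,1])
    m=(r>.06)&(r<.085)&(p[:,2]>.120)&(p[:,2]<.14)&(d@U<.06);q=p[m]
    if len(q)<20: print("few",len(q));continue
    zt=np.percentile(q[:,2],90); q=q[q[:,2]>zt-.004]
    print(len(q),"rim z",zt,circ(q,.0725),np.hypot(*(q[:,:2]-circ(q,.0725)).T).std())
B=barat(74.2)+[0,0,.0015]
move_pose(B-GR+[0,0,.06],Q); move_straight(B-GR,.12,force_limit=8); st("at")
close_gripper(20); tang(74.2)
f,am=arc(74,70); f,am=arc(70,66); f,am=arc(66,63);f,am=arc(63,60)
E
```

```text
940 rim z 0.13172389439552606 [ 5.94246317e-01 -4.02482339e-04] 0.0018326686693683992
306 rim z 0.12983477777364777 [ 0.59410192 -0.00105886] 0.002046871216630736
263 rim z 0.12946451188277497 [ 0.59507788 -0.00274133] 0.0022873813536217957
at t 25.62 tcp [0.6255 0.0055 0.3206] F [0.24 0.3  0.15] gap 0.091 gf 0.0
cmd 74.2 meas 74.31 rad 0.2014 Ft 2.11 Fn 1.4 gap 0.0092 t 26.98
cmd 70.0 meas 70.18 rad 0.2009 Ft -1.6 Fn -7.97 gap 0.0092 t 27.48
cmd 66.0 meas 66.24 rad 0.2006 Ft -3.49 Fn -5.89 gap 0.009 t 27.95
cmd 63.0 meas 63.2 rad 0.2004 Ft -4.77 Fn -4.59 gap 0.0091 t 28.38
cmd 60.0 meas 60.13 rad 0.2002 Ft -3.55 Fn -4.16 gap 0.0094 t 28.82
```

```bash
python3 - <<'E'
from fit import *
arc(60,59); arc(59,64); arc(64,67); arc(67,70)
release(); move_straight(sense()["tcp_pos"]+[0,0,.06],.12)
move_pose([.50,-.20,.42],down(0.0)); st()
lidangle(); lidangle()
E
```

```text
cmd 59.0 meas 59.16 rad 0.2002 Ft -4.1 Fn -3.25 gap 0.0095 t 29.22
cmd 64.0 meas 63.85 rad 0.2001 Ft -0.7 Fn -5.5 gap 0.0092 t 29.73
cmd 67.0 meas 66.75 rad 0.2 Ft 0.86 Fn -6.84 gap 0.0093 t 30.17
cmd 70.0 meas 69.67 rad 0.2 Ft 2.04 Fn -7.63 gap 0.0096 t 30.6
 t 33.47 tcp [ 0.5003 -0.1994  0.4195] F [-0.32  0.18  0.08] gap 0.0913 gf 0.0
scene plane ang 68.38 n 478 [0.93  0.008 0.368] bar [nan nan] 0 bar ang nan rad nan
side plane ang 58.32 n 103 [ 0.84  -0.162  0.518] bar [-0.0764  0.1884] 43 bar ang 67.93 rad 0.2033
scene plane ang 68.35 n 476 [0.929 0.009 0.369] bar [nan nan] 0 bar ang nan rad nan
side plane ang 60.1 n 106 [ 0.854 -0.169  0.491] bar [-0.0761  0.1882] 45 bar ang 67.99 rad 0.203
```

The lid is now at about 68.4°. In the opening direction it relaxed about 10.9° (85.3→74.4), so one push to about 81° should leave it at 70°.

```bash
python3 - <<'E'
from fit import *
B=barat(68.3)
move_pose(B-GR+[0,0,.04],Q); move_straight(B-GR,.15,force_limit=8); close_gripper(20); st("at")
arc(68.3,80.7,6.2,.1); arc(80.7,71,5,.1)
release(); move_straight(sense()["tcp_pos"]+[0,0,.04],.15)
gy=-37.4+90
move_pose([.5122,-.2550,.24],down(np.radians(gy))); s=st(); print(s["q"].round(2))
lidangle(); lidangle()
E
```

```text
at t 36.24 tcp [0.6062 0.0013 0.3118] F [-0.54 -0.04 -0.94] gap 0.0096 gf 20.0
cmd 80.7 meas 80.44 rad 0.2002 Ft 7.18 Fn -8.88 gap 0.0092 t 37.27
cmd 71.0 meas 71.09 rad 0.1998 Ft 1.03 Fn 1.53 gap 0.0089 t 38.05
 t 40.9 tcp [ 0.5124 -0.2546  0.2399] F [0.52 0.04 0.01] gap 0.091 gf 0.0
[-0.5   0.16  1.99  0.    0.99 -1.42]Traceback (most recent call last):
  File "<stdin>", line 8, in <module>
  File "fit.py", line 33, in lidangle
    s=p[r.choice(len(p),3,False)];k=np.cross(s[1]-s[0],s[2]-s[0]);L=np.linalg.norm(k)
        ~~~~~~~~^^^^^^^^^^^^^^^^
  File "numpy/random/_generator.pyx", line 864, in numpy.random._generator.Generator.choice
ValueError: a must be a positive integer unless no samples are taken
```

```bash
cat >> fit.py <<'E'
PC=np.array([.5944,-.001,0]); HQ=down(YAW+np.pi/2); HANG=PC-.064*U+[0,0,.162-.008]
E
python3 - <<'E'
from fit import *
o=down(np.radians(52.6))
move_straight([.5122,-.2545,.123],.12,orientation=o,force_limit=8); close_gripper(25); st("grip")
move_straight([.5122,-.2545,.285],.2); s=st("lift")
j=solve_ik(HANG-.03*U+[0,0,.13],HQ); print(j.round(2))
move_joints(j)
s=st("pre")
for n in("scene","side"): c=capture(n); cv2.imwrite(f"pics/pre_{n}.png",cv2.resize(c["frame"][60:310,200:450,::-1],(500,500)))
try: lidangle()
except Exception as e: print(e)
a=cv2.imread("pics/pre_scene.png");b=cv2.imread("pics/pre_side.png");cv2.imwrite("pics/pre.png",cv2.resize(np.hstack([a,b]),(800,400)))
E
```

```text
grip t 43.23 tcp [ 0.5122 -0.2545  0.123 ] F [ 0.62  0.39 -0.81] gap 0.0138 gf 25.0
lift t 44.19 tcp [ 0.5116 -0.2542  0.2838] F [ 0.17 -0.34 -1.47] gap 0.0138 gf 25.0
[-0.09 -0.01  2.08 -0.    1.07 -1.9 ]
pre t 45.12 tcp [ 0.5031 -0.0234  0.2837] F [-0.12  0.17 -0.22] gap 0.0133 gf 25.0
scene plane ang 69.74 n 581 [0.938 0.004 0.346] bar [-0.0729  0.1896] 101 bar ang 68.96 rad 0.2031
side plane ang 69.67 n 129 [0.938 0.013 0.347] bar [-0.0732  0.1899] 55 bar ang 68.92 rad 0.2035
```

View pics/pre.png

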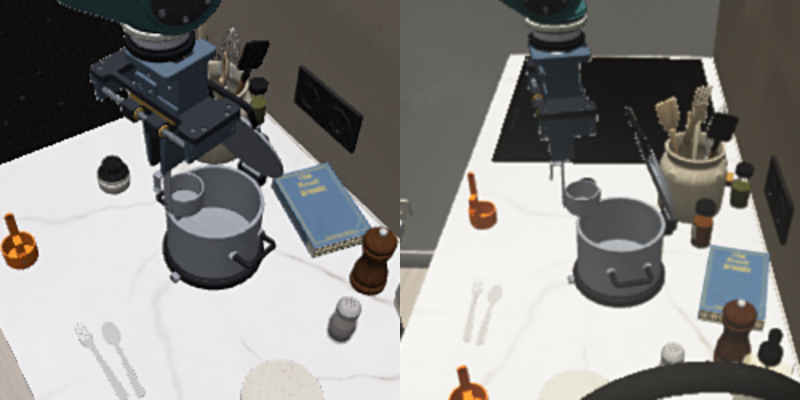

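The lid is at 69.7°, and the ladle is held upright over the pot front with its hook outward (left panel (165,185)). I check its pose in hand, then lower it.

```bash
python3 - <<'E'
from fit import *
s=sense();t=s["tcp_pos"];zo=t[2]+.008-.120
for n in("scene","side"):
    p=pts(capture(n)).reshape(-1,3);d=p-t;q=np.c_[d@U,d@V,p[:,2]-zo]
    q=q[(abs(q[:,0])<.07)&(abs(q[:,1])<.04)]
    b=q[(q[:,2]>.02)&(q[:,2]<.04)&(q[:,0]>-.005)];print(n,"bowl",len(b),circ(b,.028) if len(b)>20 else 0,"(expect .03,0) zmax",np.percentile(b[:,2],97) if len(b) else 0)
    h=q[(q[:,2]>.062)&(q[:,2]<.096)&(q[:,0]<-.004)];print("hook",len(h),h.min(0) if len(h) else 0,h.max(0) if len(h) else 0,"(expect u -.02, z .063-.092)")
move_straight(HANG+[0,0,.13],.1); 
r=move_straight(HANG+[0,0,.02],.12,force_limit=6); st(r)
if not r:
    r=move_straight(HANG-[0,0,.003],.04,force_limit=4); st(r)
print("HANG",HANG)
c=capture("scene");cv2.imwrite("pics/h1.png",cv2.resize(c["frame"][120:250,270:400,::-1],(600,600)))
E
```

```text
scene bowl 252 [2.72341380e-02 4.71744797e-06] (expect .03,0) zmax 0.03698023389129662
hook 69 [-0.02106328 -0.008489    0.0622076 ] [-0.00427366  0.0063281   0.09258756] (expect u -.02, z .063-.092)
side bowl 239 [ 0.02867699 -0.00231824] (expect .03,0) zmax 0.03538520870592853
hook 35 [-0.02102489 -0.00859258  0.06421852] [-0.00534605  0.00161893  0.09178823] (expect u -.02, z .063-.092)
False t 46.93 tcp [ 0.5326 -0.0159  0.1747] F [ 0.94 -0.28  0.18] gap 0.0136 gf 25.0
True t 47.44 tcp [ 0.5321 -0.0158  0.1535] F [ 0.61 -0.86  3.58] gap 0.0134 gf 25.0
HANG [ 0.53214421 -0.0158397   0.154     ]
```

View pics/h1.png

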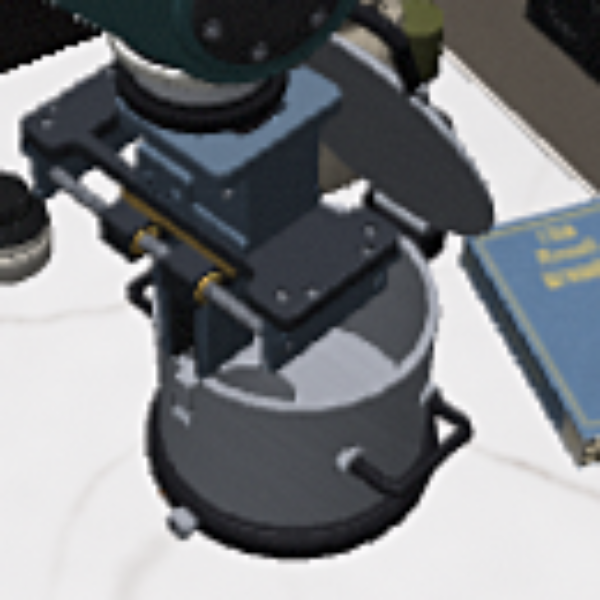

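The hook tip shows outside the wall at (180,390) and the bowl inside. Contact came exactly at the expected height. Release and check.

```bash
python3 - <<'E'
from fit import *
release(); st(); move_straight(sense()["tcp_pos"]+[0,0,.10],.12)
move_pose([.46,-.25,.36],HQ); st()
lidangle()
c=capture("scene");d=capture("side")
a=cv2.resize(c["frame"][100:250,260:410,::-1],(400,400));b=cv2.resize(d["frame"][130:280,260:410,::-1],(400,400));cv2.imwrite("pics/end.png",np.hstack([a,b]))
E
```

```text
t 48.72 tcp [ 0.5317 -0.0158  0.1537] F [ 0.57 -0.05 -0.04] gap 0.0911 gf 0.0
 t 50.74 tcp [ 0.4601 -0.2492  0.3591] F [ 0.46 -0.27  0.4 ] gap 0.0912 gf 0.0Traceback (most recent call last):
  File "<stdin>", line 4, in <module>
  File "fit.py", line 33, in lidangle
    s=p[r.choice(len(p),3,False)];k=np.cross(s[1]-s[0],s[2]-s[0]);L=np.linalg.norm(k)
        ~~~~~~~~^^^^^^^^^^^^^^^^
  File "numpy/random/_generator.pyx", line 864, in numpy.random._generator.Generator.choice
ValueError: a must be a positive integer unless no samples are taken
```

```bash
python3 - <<'E'
from fit import *
move_pose([.45,.10,.46],HQ); st()
try: lidangle()
except Exception as e: print(e)
c=capture("scene");d=capture("side")
a=cv2.resize(c["frame"][100:250,260:410,::-1],(400,400));b=cv2.resize(d["frame"][130:280,260:410,::-1],(400,400));cv2.imwrite("pics/end.png",np.hstack([a,b]))
E
```

```text
t 52.16 tcp [0.4501 0.0995 0.4596] F [-0.35 -0.18 -0.72] gap 0.0913 gf 0.0
scene plane ang 69.56 n 928 [0.937 0.007 0.349] bar [-0.0731  0.1894] 109 bar ang 68.88 rad 0.203
side plane ang 70.0 n 138 [0.939 0.023 0.342] bar [-0.0726  0.1899] 48 bar ang 69.09 rad 0.2033
```

View pics/end.png

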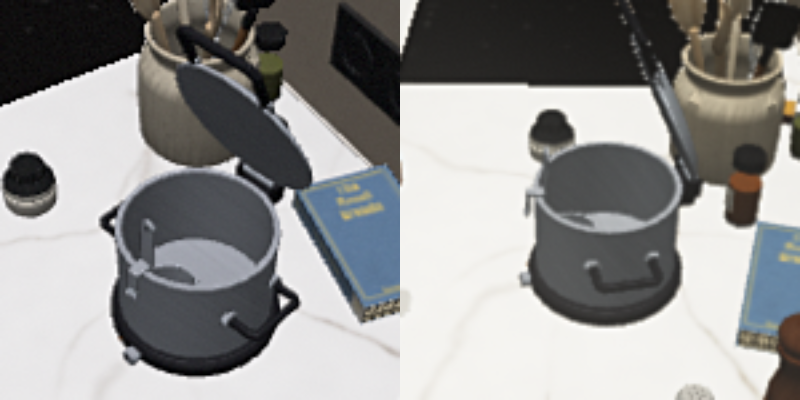

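The ladle hangs on the rim with its hook outside (left panel (135,275)) and its bowl inside. The lid stands at about 69.8°, and the timer, jar, mill and salt are in place.

```bash
python3 -c "
from rig import *
print(finish_job())"
```

```text
the job is handed in; nothing more can be done
None
```

The job is handed in at about 52 s of the 72 s allowed: the lid stands by itself at about 70° (cameras read 69.6–70.0°), and the ladle hangs by its hook over the front of the pot's rim, bowl inside and tip outside, with the things around it still standing in the last pictures.

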